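# Function check of an emergency stop in the chromatography lab

## Task

Do the emergency-stop check on the yellow-lidded control box of the sample transporter: push the red mushroom head in until it latches and stays in by itself, then push one of its lobes round clockwise (seen from above) with a fingertip until the head springs back out, and after that press the blue reset button fully in and let it come back up. It is all done by pushing: do not take the red head or a lobe between the fingers, do not press the green start button, and do not shift or knock over anything that stands on the bench.

Things in the scene. Friction and masses are not known exactly. Their poses are not given: they have to be found in the camera images.
- station: control box screwed to the bench: grey base, yellow lid, 80 (x) x 240 (y) mm, flat lid top 65 mm above the bench; feet at both ends. Origin: centre of its underside; x across the box, y along it, z up. The red emergency stop is at y = +70 mm on the centre line, the two push buttons at y = -25 mm and y = -82 mm, blue and green in either order
- estop_push (a joint): how far the red head is pushed in, m: 0 = out, 0.0095 = against the stop. Push down anywhere near its middle: the spring pushes back with about 3 N at first, growing to 5 N half-way (a catch gives way there) and 7 N at the bottom, so push to the stop rather than until the first resistance. Pushed past about 0.0075 it latches and, let go, stays at about 0.0067; it can be pressed again at any time
- estop_turn (a joint): how far the red head is turned, rad: 0 at rest, growing clockwise seen from above, stop at 1.0. A spring turns it back to 0 (about 0.025 N m at rest, 0.07 N m at 0.6 rad: 1 to 3 N on a lobe). When the head is latched in, turning it beyond about 0.65 rad (37 degrees) frees the latch and the head springs out, unless something holds it down; let go, it turns back to 0
- estop_top (a point): middle of the top of the red mushroom head, on its push and turn axis (z, up); moves and turns with the head. Head: domed round core 46 mm across with three red lobes at 120 degrees, each reaching 35 mm from the axis, white arrow heads on the lobes. Head out: this point is 94 mm above the bench (29 mm above the lid), lobe tops 5 mm lower, underside 10.5 mm above the lid; all about 7 mm lower when latched. The lid around it is free for a fingertip
- lobe0 (a point): centre of lobe 0 of the red head: on the lobe's centre line, 27.5 mm out from the turning axis, 11.5 mm below estop_top. Lobe 0 points along +x of point estop_top. Each lobe is an upright-sided ear 15 mm wide (21 mm at its root) and 13.5 mm tall with a rounded end that reaches 35 mm from the axis
- lobe1 (a point): centre of lobe 1 of the red head: on the lobe's centre line, 27.5 mm out from the turning axis, 11.5 mm below estop_top. Lobe 1 points along 120 degrees counter-clockwise from +x of point estop_top. Each lobe is an upright-sided ear 15 mm wide (21 mm at its root) and 13.5 mm tall with a rounded end that reaches 35 mm from the axis
- lobe2 (a point): centre of lobe 2 of the red head: on the lobe's centre line, 27.5 mm out from the turning axis, 11.5 mm below estop_top. Lobe 2 points along 240 degrees counter-clockwise from +x of point estop_top. Each lobe is an upright-sided ear 15 mm wide (21 mm at its root) and 13.5 mm tall with a rounded end that reaches 35 mm from the axis
- reset (a joint): how far the blue reset button is pushed in, m: 0 = up, 0.006 = fully in (about 5 N); it springs back
- reset_top (a point): middle of the top of the blue reset button, 18 mm above the lid when up: a round cap 29 mm across in a grey ring 45 mm across and 12 mm tall; z up
- start (a joint): how far the green start button is pushed in, m: 0 = up, 0.006 = fully in; must not be pressed
- start_top (a point): middle of the top of the green start button, same size as the blue one; leave it alone
- vial_a: loose amber vial with white cap, 27 mm across, 58 mm tall, standing beside the box; origin: centre of its underside
- vial_b: loose amber vial with blue cap and paper label, 27 mm across, 58 mm tall, standing beside the box; origin: centre of its underside
- beaker: loose empty glass beaker, 66 mm across, 85 mm tall, standing beside the box; origin: centre of its underside
- wrench: loose steel open-end wrench, 120 mm long, lying beside the box along its own x; origin near its middle, on the underside
- bottle: loose clear glass reagent bottle, blue cap, 72 mm across, 150 mm tall; origin: centre of its underside
- tip_box: loose blue pipette-tip box with clear lid, 84 x 124 mm, 60 mm tall; origin: centre of its underside
- vial_rack: loose white rack of small vials, 90 x 130 mm, 42 mm tall; origin: centre of its underside

How it is judged:
By the outcome, as a careful person would: the job done as asked, in the order asked, and still so for the second after the job is handed in, with the robot touching nothing.
It also fails if it takes over 51 s, if anything falls off the work surface, if the arm or the gripper's body presses on something with over 40 N, if the wrist force passes 120 N, or if a joint passes its speed limit or range.

## Robot

A 6-joint arm with a two-finger parallel gripper is mounted at the origin on the work surface. World frame = base frame: x ahead of the robot, y to its left, z up, the work surface at z = 0. Lengths are in m, angles in rad, forces in N, time in s.
With the tool pointing down it reaches from about 0.275 to 0.875 m from the base axis. Payload 12.5 kg.
Tool frame: the origin (TCP) lies on the centre line of the jaws, within the pads' length; the fingertips stand r.finger_overhang ahead of it and the grasp point (between the pads) lies 3 mm ahead of it (r.finger_overhang is the distance from the TCP to the fingertips, in m); z points along the fingers, y is the direction in which the jaws open and shut (so a half turn about z gives the same grasp; the last joint's range is limited). The gripper opens to 85 mm and grips with 20 to 120 N. Pads are 22 mm wide; open, the fingers measure 114 mm over their backs; the gripper's body (76 mm by 85 mm) begins 54 mm behind the grasp point. The pads swing forward as they close: fully open they stand 13 mm farther back than shut.
Start: joints at [1.022, 0.351, 1.652, -0, 1.139, -0.085], TCP at [0.246, 0.492, 0.231] pointing down, gripper open.
Joint ranges: [-2.75, 2.75], [-0.79, 2.1], [0.01, 2.65], [-1.57, 4.71], [0.07, 3.14], [-2.87, 2.87]. Speed limits (rad/s): [2.22, 2.22, 2.79, 3.14, 3.14, 3.14].

## Interface

Orientations are given as a unit quaternion [x, y, z, w].
In Python, from cell import r, optics gives the robot as it stands. The module is installed in compiled form; this text tells all that it offers. Calls block until the motion is done:
- r.move_to(position, orientation): joint-space move of the TCP to a pose.
- r.move_linear(position, rot=None, vel=0.15): straight line of the TCP; rot=None keeps the orientation; vel is the mean speed in m/s.
- r.set_joints(angles): joint-space move.
- r.set_gripper(opening, squeeze=None): opening from 0.0 (shut) to 1.0 (fully open); squeeze is the grip in N (None keeps the last); returns when the fingers have stopped.
- r.sleep(seconds).
- r.inverse_kinematics(position, orientation): joint angles nearest the present ones, or None.
- optics.get_image(name): name is "side" or "top"; returns a dict with "pixels" (400x640x3 uint8, red, green, blue), "depth" (400x640 float32, m along the optical axis (not along the pixel's ray), 0 where there is no reading), "fx", "fy", "cx", "cy" (pixels), "D" ([k1, k2, p1, p2, k3] as OpenCV has them; the pictures are not rectified), "camera_from_world" (4x4, takes a point from world to camera coordinates). Camera axes: x right, y down, z forward; pixel columns grow to the right and rows downward; lengths in m; the calibration is good to about 2 mm. A picture is of the moment at which its call begins.
A pose or a line that the arm cannot do raises r.PlanningError and nothing moves.
- r.hand_in(): hands the job in, once; it reports no verdict.
Readings, each from a call of its own:
- r.current_t(): time.
- r.current_q(): joint angles.
- r.current_qvel(): joint speeds.
- r.current_effort(): joint torques, N m.
- r.current_tool_pos(): TCP position.
- r.current_ee_rot(): TCP orientation.
- r.current_contact_force(): force on the tool from outside, world axes, zero at the start.
- r.current_torque(): the same for the moment, N m.
- r.current_opening(): opening from 0.0 (shut) to 1.0 (fully open).
Only numpy, scipy, OpenCV 4.12 (cv2) and the standard library are available. Lean on these libraries where they do the work, as an engineer would, in place of code of your own. Each camera call takes 0.05 s, during which the arm holds its last target. There are 200 camera calls.

## Working session

There is one attempt and no reset: what is moved stays moved. The work goes in short steps, each a Python script; the robot and the scene stay as the last script left them, time stands still between calls to the robot, and variables do not carry over. Pictures are saved under pics/ and viewed, about 8 in all and at most 12, crops included, and the job is handed in when it is done.

```bash
mkdir -p pics; cat > h.py <<'E'
import numpy as np, cv2
from cell import r, optics
def grab(n,save=None):
    d=optics.get_image(n)
    if save: cv2.imwrite('pics/'+save,cv2.cvtColor(d['pixels'],cv2.COLOR_RGB2BGR))
    return d
def cast(d,uv,z):
    K=np.array([[d['fx'],0,d['cx']],[0,d['fy'],d['cy']],[0,0,1]])
    p=cv2.undistortPoints(np.float64(uv).reshape(-1,1,2),K,np.float64(d['D'])).reshape(-1,2)
    T=np.array(d['camera_from_world']);R,t=T[:3,:3],T[:3,3]
    c=-R.T@t; v=np.c_[p,np.ones(len(p))]@R
    return c+v*((z-c[2])/v[:,2])[:,None]
E
python3 - <<'E'
from h import *
for n in('side','top'):
    d=grab(n,n+'0.png'); T=np.array(d['camera_from_world']); print(n,-T[:3,:3].T@T[:3,3],T[2,:3],d['fx'])
print(r.finger_overhang,r.current_ee_rot(),r.current_contact_force(),r.current_t())
E
```

```text
side [0.52656726 0.88907662 0.90243291] [ 0.04101708 -0.72370883 -0.68888542] 415.70549383770515
top [0.42543317 0.02094288 1.05040485] [ 0.15379681  0.00454522 -0.98809204] 383.2686615337301
0.022 [ 2.29826278e-01  9.73231507e-01 -5.36927644e-04 -1.66014630e-04] [-0.44760245 -0.10318681 -0.00062895] 0.1
```

View pics/top0.png

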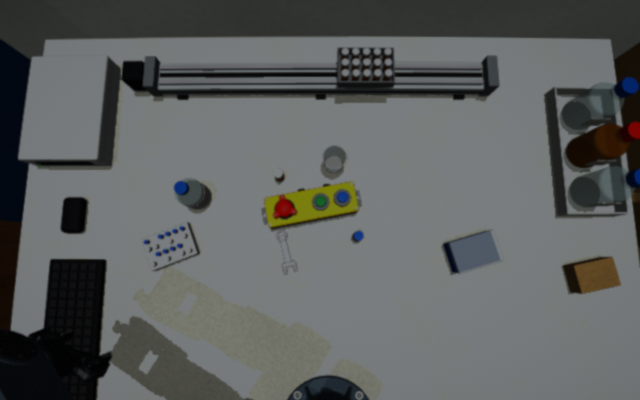

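View pics/side0.png

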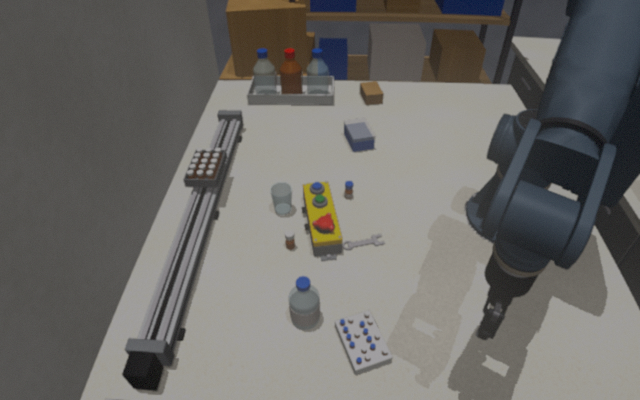

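The top view shows the box with the e-stop at about (285,207), green at (320,202) and blue at (342,198). The vials are at (280,175) and (358,237), the beaker at (334,158) and the bottle at (190,193). Next I'll measure these and zoom in.

```bash
python3 - <<'E'
from h import *
D={}
for n,(x0,y0,x1,y1) in {'top':(255,140,375,255),'side':(265,170,365,265)}.items():
    d=grab(n); D[n]=d; img=d['pixels']; hsv=cv2.cvtColor(img,cv2.COLOR_RGB2HSV)
    c=img[y0:y1,x0:x1]; cv2.imwrite(f'pics/{n}c.png',cv2.convertScaleAbs(cv2.resize(c[:,:,::-1],None,fx=5,fy=5,interpolation=cv2.INTER_CUBIC),alpha=1.3))
    H,S,V=[hsv[...,i].astype(int) for i in range(3)]
    m={'red':((H<8)|(H>172))&(S>150)&(V>70),'green':(H>40)&(H<85)&(S>90)&(V>30),'blue':(H>100)&(H<130)&(S>110)&(V>60),'yellow':(H>20)&(H<36)&(S>120)&(V>60)}
    for k,a in m.items():
        b=np.zeros(a.shape,np.uint8); b[y0:y1,x0:x1]=a[y0:y1,x0:x1]
        nn,l,st,ce=cv2.connectedComponentsWithStats(b)
        for i in range(1,nn):
            if st[i,4]>20:
                z={'red':.086,'green':.083,'blue':.083,'yellow':.065}[k]
                print(n,k,st[i],ce[i].round(1),cast(d,ce[i],z).round(4))
        if k=='yellow':
            cs=np.vstack([c for c in cv2.findContours(b,0,2)[0] if cv2.contourArea(c)>15]); w=cast(d,cs.reshape(-1,2)[:],.065)[:,:2]
            print('lid',cv2.minAreaRect(np.float32(w*1000)))
E
```

```text
top red [274 196  22  21 282] [283.7 207.8] [[0.5508 0.1128 0.086 ]]
top green [315 196  11  11  98] [320.2 200.8] [[0.5693 0.0201 0.083 ]]
top blue [337 192  11  11 100] [342.  196.7] [[ 0.58   -0.0357  0.083 ]]
top blue [354 231   9  10  76] [358.  235.5] [[ 0.4811 -0.0751  0.083 ]]
top yellow [ 264  182   95   46 1918] [311.1 204.5] [[0.5621 0.0436 0.065 ]]
lid ((564.2994995117188, 44.558837890625), (81.25653076171875, 238.60794067382812), 10.853650093078613)
side red [314 214  20  15 163] [324.5 221.7] [[0.5521 0.1153 0.086 ]]
side green [316 195   8   7  47] [319.4 197.9] [[0.5696 0.0185 0.083 ]]
side blue [313 183   8   6  36] [316.5 185.3] [[ 0.5805 -0.0358  0.083 ]]
side blue [346 182   6   4  23] [348.6 183.4] [[ 0.485  -0.0466  0.083 ]]
side yellow [ 303  182   39   64 1071] [321.3 216.7] [[0.5624 0.0764 0.065 ]]
lid ((565.0741577148438, 54.40569305419922), (79.48025512695312, 247.9454803466797), 10.812984466552734)
```

View pics/topc.png

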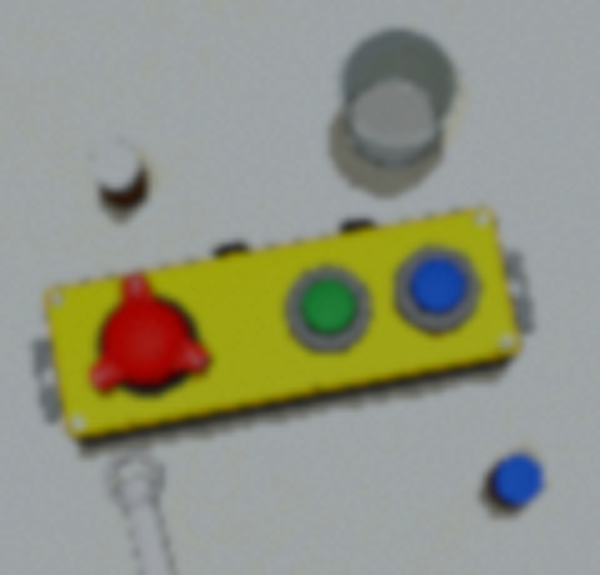

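View pics/sidec.png

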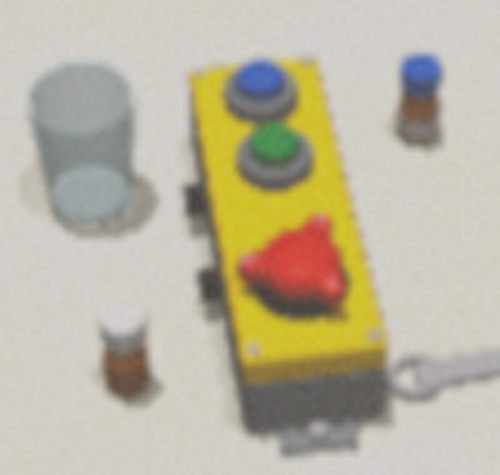

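```bash
cat >> h.py <<'E'
from scipy.spatial.transform import Rotation as Ro
E=np.array([.551,.113]); B=np.array([.5803,-.0357]); YAW=np.deg2rad(11.0); OH=r.finger_overhang
def quat(psi):  # tool down, tool x at yaw psi
    return (Ro.from_euler('z',psi)*Ro.from_euler('x',np.pi)).as_quat()
def at(xy,ztip): return [xy[0],xy[1],ztip+OH]
def F(): return np.array(r.current_contact_force()).round(1)
def press(xy,ztop,zmin,fstop):
    r.move_linear(at(xy,ztop+.004),vel=.08)
    for z in np.arange(ztop,zmin,-.0015):
        r.move_linear(at(xy,z),vel=.03); f=F(); print(round(z,4),np.round(r.current_tool_pos()[2]-OH,4),f)
        if f[2]>fstop: break
E
python3 - <<'E'
from h import *
r.set_gripper(0.0)
q=quat(np.deg2rad(101))
r.move_to(at(E,.13),q); print(r.current_t(),r.current_q(),r.current_tool_pos(),r.current_opening(),F())
press(E,.094,.080,16)
r.move_linear(at(E,.125),vel=.15); print(r.current_t(),F())
d=grab('side'); c=d['pixels'][150:270,250:380]
cv2.imwrite('pics/s1.png',cv2.resize(c[:,:,::-1],None,fx=5,fy=5,interpolation=cv2.INTER_CUBIC))
E
```

```text
2.7583 [ 1.21000920e-01  4.66286937e-01  1.69342251e+00  1.56631634e-04
  9.81641652e-01 -7.24606678e-02] [0.55086818 0.11386001 0.15215448] -0.000310892286901785 [-0.3 -0.2 -0.6]
0.094 0.094 [ 0.   0.3 -0.2]
0.0925 0.0925 [-0.4 -0.   0.3]
0.091 0.0909 [ 0.5 -1.  -0.5]
0.0895 0.0894 [-0.1 -0.   1. ]
0.088 0.0879 [0.1 0.2 0.1]
0.0865 0.0864 [-0.7 -0.7  0. ]
0.085 0.0849 [-0.1 -0.   0.1]
0.0835 0.0834 [ 0.1 -0.6  0.6]
0.082 0.0819 [-0.2  0.5  0.4]
0.0805 0.0804 [ 0.6 -0.4  0.3]
6.2917 [-0.  -1.  -0.7]
```

View pics/s1.png

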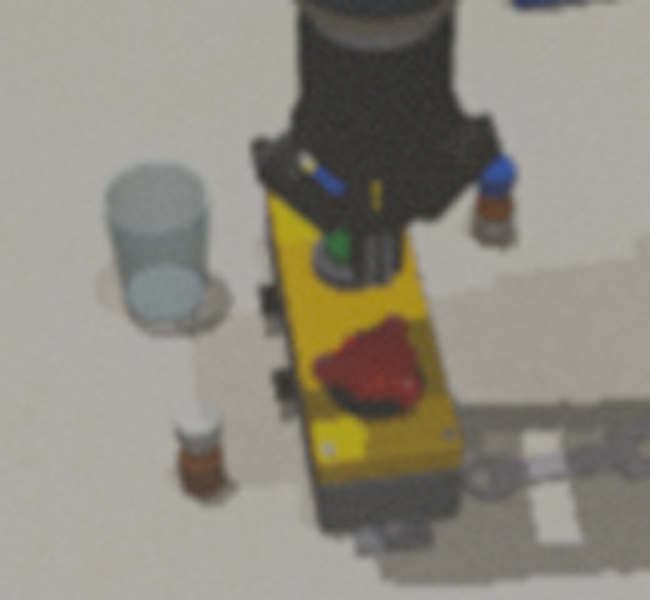

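The fist is over the head in the side view, but no force was felt and the head looks to be out. I'll use the depth data to find where the fingertip and head top really are.

```bash
python3 - <<'E'
from h import *
d=grab('side'); T=np.array(d['camera_from_world'])
K=np.array([[d['fx'],0,d['cx']],[0,d['fy'],d['cy']],[0,0,1]])
def proj(p): return cv2.projectPoints(np.float64([p]),cv2.Rodrigues(T[:3,:3])[0],T[:3,3],K,np.float64(d['D']))[0].ravel()
print('tip expected px',proj([*E,.125]),'head top out/in',proj([*E,.094]),proj([*E,.087]))
def pt(u,v):
    z=float(np.median(d['depth'][v-1:v+2,u-1:u+2])); p=cv2.undistortPoints(np.float64([[[u,v]]]),K,np.float64(d['D'])).ravel()
    return (np.linalg.inv(T)@[p[0]*z,p[1]*z,z,1])[:3].round(4)
for v in range(188,236,3): print(v,pt(325,v))
print(r.current_tool_pos(),r.current_ee_rot())
for ps in[(324,221),(324,220),(324,219),(326,222)]: print(ps,pt(*ps))
E
```

```text
tip expected px [324.91673371 210.89900084] head top out/in [324.9406203  219.03208624] [324.94580354 220.82527948]
188 [0.5509 0.1048 0.1988]
191 [0.5507 0.112  0.1952]
194 [0.5505 0.1172 0.1896]
197 [0.5503 0.1236 0.1852]
200 [0.5503 0.1245 0.1757]
203 [0.5504 0.1249 0.1655]
206 [0.5504 0.1239 0.1538]
209 [0.5529 0.045  0.0645]
212 [0.5525 0.0579 0.0654]
215 [0.5515 0.0904 0.0865]
218 [0.551  0.1083 0.0931]
221 [0.5506 0.1196 0.0933]
224 [0.5504 0.1283 0.0908]
227 [0.5502 0.1343 0.0855]
230 [0.5504 0.1289 0.0677]
233 [0.5502 0.1377 0.0653]
[0.55040165 0.11293899 0.14591548] [ 6.36064821e-01  7.71635208e-01 -5.89624421e-04 -5.49718793e-04]
(324, 221) [0.5533 0.1198 0.0934]
(324, 220) [0.5534 0.1169 0.0943]
(324, 219) [0.5535 0.1137 0.0948]
(326, 222) [0.5479 0.1218 0.0918]
```

Depth shows the head still out, with its top at 0.094. The shut fingertips end at about the TCP height (z≈0.147 with the TCP at 0.146), not 22 mm ahead of it. That agrees with feeling no contact down to TCP 0.102. I'll take the overhang as about 0 and press by feel.

```bash
sed -i 's/OH=r.finger_overhang/OH=0.0/' h.py; python3 - <<'E'
from h import *
press(E,.099,.060,18)
r.move_linear(at(E,.135),vel=.15); print(r.current_t(),F())
d=grab('side'); c=d['pixels'][150:270,250:380]
cv2.imwrite('pics/s2.png',cv2.resize(c[:,:,::-1],None,fx=5,fy=5,interpolation=cv2.INTER_CUBIC))
T=np.array(d['camera_from_world'])
K=np.array([[d['fx'],0,d['cx']],[0,d['fy'],d['cy']],[0,0,1]])
def pt(u,v):
    z=float(np.median(d['depth'][v-1:v+2,u-1:u+2])); p=cv2.undistortPoints(np.float64([[[u,v]]]),K,np.float64(d['D'])).ravel()
    return (np.linalg.inv(T)@[p[0]*z,p[1]*z,z,1])[:3].round(4)
for v in range(200,230,2): print(v,pt(325,v))
E
```

```text
0.099 0.099 [ 0.4 -0.3  0.3]
0.0975 0.0975 [ 1.  -0.1 -0.5]
0.096 0.0959 [-0.6  0.4 -0.5]
0.0945 0.0944 [ 0.2 -1.2  0.3]
0.093 0.0931 [-0.2  0.5  3.1]
0.0915 0.0916 [-0.2  1.3  3.9]
0.09 0.09 [-0.5 -0.6  4.2]
0.0885 0.0884 [-0.  -0.3  3.9]
0.087 0.087 [0.1 0.9 4.9]
0.0855 0.0856 [ 0.3 -0.2  5.6]
0.084 0.0846 [-2.5 -0.2 10.9]
0.0825 0.0843 [-7.9 -1.1 24.5]
10.625 [ 0.1 -0.4  0.6]
200 [0.5504 0.1235 0.1747]
202 [0.5504 0.1233 0.1675]
204 [0.5503 0.1261 0.1631]
206 [0.5504 0.1246 0.1545]
208 [0.5504 0.1242 0.1468]
210 [0.5504 0.125  0.1403]
212 [0.5525 0.0583 0.0658]
214 [0.5523 0.0653 0.0649]
216 [0.552  0.0736 0.0653]
218 [0.5512 0.1023 0.0869]
220 [0.5509 0.11   0.0871]
222 [0.5508 0.1161 0.0856]
224 [0.5506 0.1233 0.0855]
226 [0.5504 0.1298 0.0846]
228 [0.5502 0.1343 0.0815]
```

The head is latched: depth puts its top at 0.087, and it met the stop at tip z 0.0845, so the overhang is 0. Now I'll turn lobe 1 clockwise with the shut fingers outside the core.

```bash
cat >> h.py <<'E'
def headz():
    d=grab('side'); T=np.array(d['camera_from_world']); K=np.array([[d['fx'],0,d['cx']],[0,d['fy'],d['cy']],[0,0,1]])
    p=cv2.undistortPoints(np.float64([[[325,220]]]),K,np.float64(d['D'])).ravel(); z=float(np.median(d['depth'][219:222,324:327]))
    return d,(np.linalg.inv(T)@[p[0]*z,p[1]*z,z,1])[:3].round(4)
def fist(deg,rad,z):
    a=np.deg2rad(deg); return at(E+rad*np.array([np.cos(a),np.sin(a)]),z)
E
python3 - <<'E'
from h import *
R=.0375; Z=.071
r.move_to(fist(183,R,.115),quat(np.deg2rad(183)))
ok=True
for z in (.085,.078,Z):
    r.move_linear(fist(183,R,z),vel=.08); f=F(); print(z,f)
    if f[2]>4: ok=False; break
if ok:
    for a in range(179,114,-4):
        r.move_linear(fist(a,R,Z),rot=quat(np.deg2rad(a)),vel=.04); f=F(); t=np.deg2rad(a)
        ft=f[0]*-np.sin(t)+f[1]*np.cos(t); fr=f[0]*np.cos(t)+f[1]*np.sin(t)
        print(a,'tang %.1f rad %.1f z %.1f t %.1f'%(ft,fr,f[2],r.current_t()), headz()[1] if a<141 else '')
        if np.linalg.norm(f)>25: break
d,h=headz(); print(h); c=d['pixels'][150:270,250:380]
cv2.imwrite('pics/s3.png',cv2.resize(c[:,:,::-1],None,fx=5,fy=5,interpolation=cv2.INTER_CUBIC))
E
```

```text
0.085 [-0.2 -0.2 -0.2]
0.078 [-0.7  0.5  0.4]
0.071 [-0.1  0.2 -0.1]
179 tang 0.8 rad 0.1 z -0.5 t 13.2 
175 tang 0.3 rad 0.2 z 0.6 t 13.5 
171 tang -1.1 rad 0.3 z -0.3 t 13.7 
167 tang -0.3 rad -0.1 z -0.7 t 14.0 
163 tang 0.4 rad 0.6 z 0.4 t 14.2 
159 tang 1.1 rad 0.6 z 0.5 t 14.5 
155 tang 0.7 rad 1.1 z 0.5 t 14.7 
151 tang 0.6 rad 1.5 z 0.0 t 15.0 
147 tang 0.9 rad 0.8 z 0.5 t 15.2 
143 tang 0.4 rad 2.0 z 1.2 t 15.5 
139 tang 1.3 rad 1.4 z 1.3 t 15.7 [0.5487 0.1822 0.1627]
135 tang 1.2 rad 2.8 z 2.1 t 16.0 [0.5489 0.176  0.1562]
131 tang 1.5 rad 2.7 z 2.1 t 16.3 [0.5497 0.149  0.1279]
127 tang 0.4 rad 4.0 z 2.8 t 16.6 [0.5508 0.1141 0.0914]
123 tang 0.6 rad 4.8 z 3.3 t 16.9 [0.5498 0.1473 0.1262]
119 tang 0.9 rad 5.5 z 3.3 t 17.2 [0.5498 0.1472 0.126 ]
115 tang 1.4 rad 5.6 z 3.7 t 17.5 [0.5497 0.1502 0.1292]
[0.5497 0.1484 0.1273]
```

View pics/s3.png

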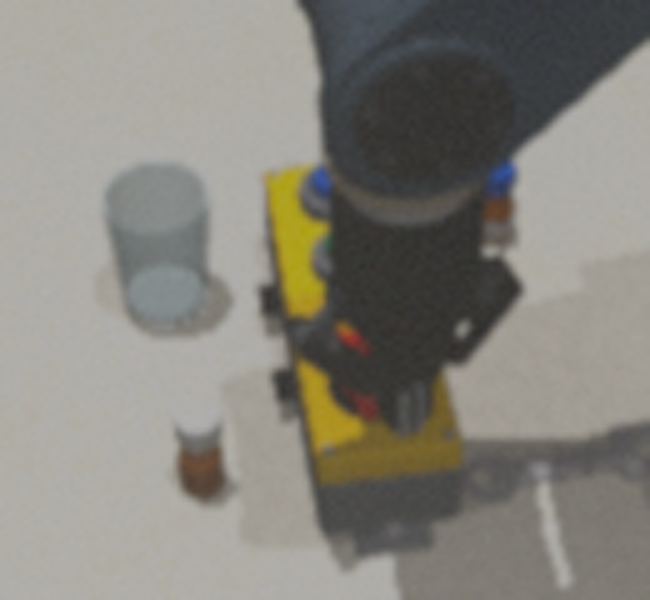

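```bash
python3 - <<'E'
from h import *
print(r.current_tool_pos(),fist(115,.0375,.071), Ro.from_quat(r.current_ee_rot()).as_matrix()[:,0].round(3), F(), np.round(r.current_torque(),2))
d=grab('top','t3f.png')['pixels'][140:255,255:375]
cv2.imwrite('pics/t3.png',cv2.resize(d[:,:,::-1],None,fx=5,fy=5,interpolation=cv2.INTER_CUBIC))
E
```

```text
[0.53512909 0.14707173 0.07102368] [np.float64(0.5351518151847239), np.float64(0.14698654201387437), 0.071] [-0.425  0.905  0.   ] [-3.4  5.2  3.5] [0.73 0.38 0.05]
```

View pics/t3.png

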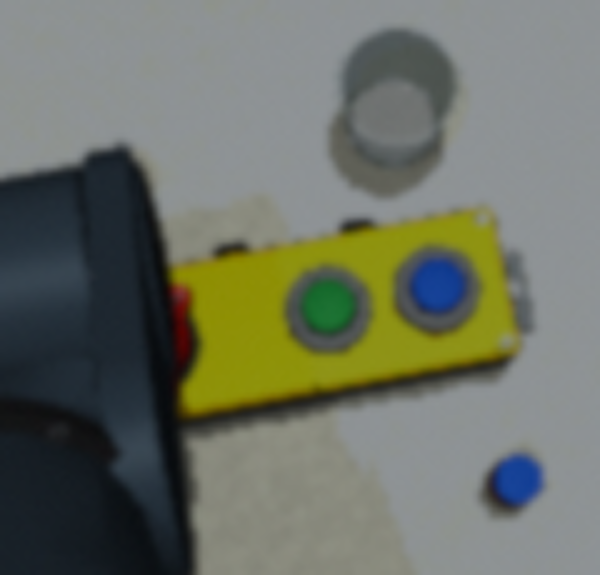

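Lobe 0 now sits at about crop (180,295), roughly 46° clockwise of rest, so the turn is past the release angle. The upward 3.5 N suggests finger friction may be holding the head down. I'll raise the finger while the lobe is still turned, then back off.

```bash
python3 - <<'E'
from h import *
R=.0375
for z in (.074,.077,.080):
    r.move_linear(fist(115,R,z),vel=.03); print(z,F())
for a in range(123,176,10):
    r.move_linear(fist(a,R,.080),rot=quat(np.deg2rad(a)),vel=.06); print(a,F())
r.move_linear(fist(175,R,.125),vel=.15)
r.move_linear(at(B+np.array([0,.0]),.13),rot=quat(np.deg2rad(101)),vel=.25); print(r.current_t())
d,h=headz(); print(h); c=d['pixels'][150:270,250:380]
cv2.imwrite('pics/s4.png',cv2.resize(c[:,:,::-1],None,fx=5,fy=5,interpolation=cv2.INTER_CUBIC))
E
```

```text
0.074 [-3.6  4.2  1.9]
0.077 [-3.3  3.  -1.2]
0.08 [-2.6  1.3 -1.8]
123 [-2.9  0.9 -1.4]
133 [-2.5  0.4 -1.2]
143 [-1.3  0.2 -0.8]
153 [-1.9 -0.1 -1.2]
163 [-0.8  0.3 -0.3]
173 [ 0.  -0.1  0.1]
22.2083
[0.5508 0.116  0.0934]
```

View pics/s4.png

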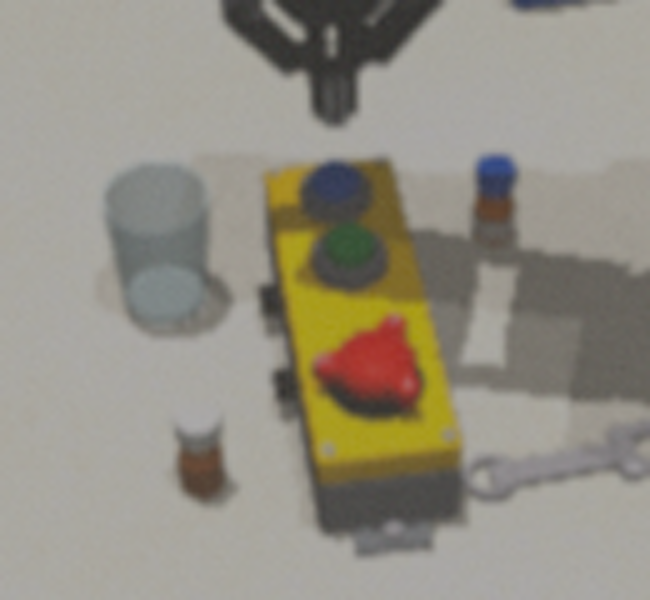

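The head is out (0.0934) and turned back, and the fist is above the blue button at crop (335,190). Now the reset press.

```bash
python3 - <<'E'
from h import *
press(B,.084,.070,15)
r.sleep(.2); r.move_linear(at(B,.14),vel=.15)
r.move_to([.40,-.05,.30],quat(np.deg2rad(101))); r.sleep(.3); print(r.current_t(),F())
print(headz()[1])
for n in('side','top'):
    d=grab(n); h=cv2.cvtColor(d['pixels'],cv2.COLOR_RGB2HSV)
    c=(d['pixels'][150:270,250:380] if n=='side' else d['pixels'][140:255,255:375])
    cv2.imwrite(f'pics/{n}5.png',cv2.resize(c[:,:,::-1],None,fx=5,fy=5,interpolation=cv2.INTER_CUBIC))
    T=np.array(d['camera_from_world']);K=np.array([[d['fx'],0,d['cx']],[0,d['fy'],d['cy']],[0,0,1]])
    for nm,P in(('reset',[*B,.083]),('start',[.5695,.0193,.083])):
        u,v=cv2.projectPoints(np.float64([P]),cv2.Rodrigues(T[:3,:3])[0],T[:3,3],K,np.float64(d['D']))[0].ravel().round().astype(int)
        z=float(np.median(d['depth'][v-1:v+2,u-1:u+2])); p=cv2.undistortPoints(np.float64([[[u,v]]]),K,np.float64(d['D'])).ravel()
        print(n,nm,(np.linalg.inv(T)@[p[0]*z,p[1]*z,z,1])[:3].round(4))
E
```

```text
0.084 0.0844 [ 0.9 -0.3  2.1]
0.0825 0.0828 [ 1.5 -0.5  3.8]
0.081 0.0812 [ 3.4 -0.3  4.1]
0.0795 0.0809 [-2.5 -0.  18.1]
25.975 [ 0.  -0.4  0.5]
[0.5507 0.1164 0.0938]
side reset [ 0.5789 -0.0347  0.0851]
side start [0.5706 0.0236 0.0872]
top reset [ 0.5787 -0.0354  0.0862]
top start [0.5681 0.0181 0.0874]
```

View pics/side5.png

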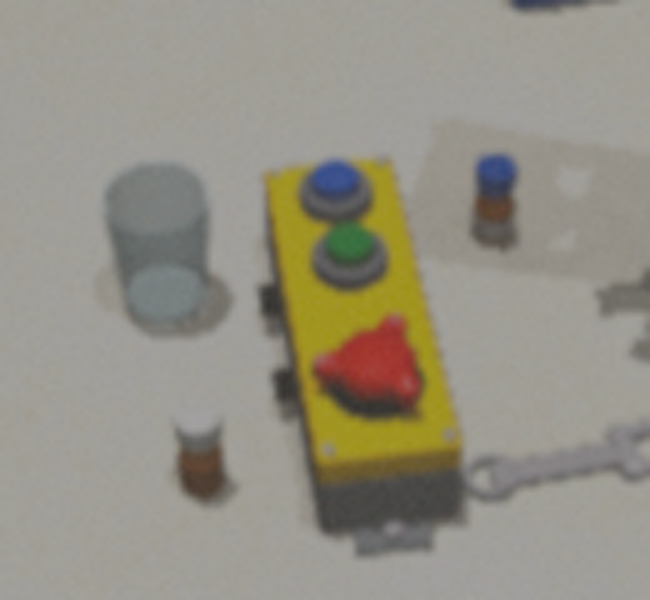

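The head is out and nothing has moved. The button hit a hard stop at 0.0809, though, where the stated sizes give 0.077. The depth also puts the caps higher than stated (about 0.086), so I'll press again in finer steps to check the full travel.

```bash
python3 - <<'E'
from h import *
r.move_to(at(B,.13),quat(np.deg2rad(101)))
r.move_linear(at(B,.0905),vel=.1)
for z in np.arange(.0895,.0765,-.001):
    r.move_linear(at(B,z),vel=.02); f=F(); print(z.round(4),np.round(r.current_tool_pos(),4),f,np.round(r.current_torque(),2))
    if f[2]>32: break
r.sleep(.2); r.move_linear(at(B,.14),vel=.15)
r.move_to([.40,-.05,.30],quat(np.deg2rad(101))); r.sleep(.3); print(r.current_t(),F())
d,h=headz();print(h)
T=np.array(d['camera_from_world']);K=np.array([[d['fx'],0,d['cx']],[0,d['fy'],d['cy']],[0,0,1]])
for v in range(178,206):
    u=round(316.5+(v-185)*.25)
    z=float(d['depth'][v,u]); p=cv2.undistortPoints(np.float64([[[u,v]]]),K,np.float64(d['D'])).ravel(); print(u,v,(np.linalg.inv(T)@[p[0]*z,p[1]*z,z,1])[:3].round(4),d['pixels'][v,u])
E
```

```text
0.0895 [ 0.5806 -0.0357  0.09  ] [-0.2  0.1 -0.2] [-0.01 -0.03 -0.03]
0.0885 [ 0.5803 -0.0357  0.0885] [ 0.4  0.  -0.3] [-0.02 -0.   -0.01]
0.0875 [ 0.5803 -0.0357  0.0874] [0.3 0.5 0.6] [-0.02 -0.05 -0.01]
0.0865 [ 0.5804 -0.0357  0.0866] [-0.7 -0.4  1.3] [0.04 0.06 0.  ]
0.0855 [ 0.5804 -0.0357  0.0856] [-1.1 -0.2  2.2] [ 0.08  0.03 -0.01]
0.0845 [ 0.5804 -0.0357  0.0845] [-0.7 -0.3  2.5] [-0.01 -0.02 -0.06]
0.0835 [ 0.5804 -0.0357  0.0836] [ 1.  -0.4  2.8] [0.05 0.05 0.02]
0.0825 [ 0.5804 -0.0357  0.0825] [0.2 0.5 2.8] [-0.05  0.02  0.02]
0.0815 [ 0.5804 -0.0357  0.0815] [0.7 1.2 4.5] [ 0.01  0.02 -0.01]
0.0805 [ 0.5804 -0.0357  0.0811] [-1.8 -0.2 11.6] [0.09 0.46 0.01]
0.0795 [ 0.5805 -0.0357  0.0809] [-6.3  0.7 19.5] [ 0.12  1.04 -0.04]
0.0785 [ 0.5806 -0.0357  0.0807] [-9.6  1.6 29.9] [ 0.18  1.69 -0.  ]
0.0775 [ 0.5807 -0.0357  0.0806] [-13.8   0.8  37.7] [ 0.33  2.36 -0.03]
32.9167 [ 0.2  0.2 -0. ]
[0.5507 0.1164 0.0938]
315 178 [ 0.5927 -0.1686 -0.0022] [160 158 153]
315 179 [ 5.923e-01 -1.610e-01 -1.000e-04] [160 157 151]
315 180 [ 0.592  -0.154   0.0016] [159 158 153]
316 
[... 438 characters left out ...]
190 [ 0.5757 -0.0245  0.0744] [83 82 91]
318 191 [ 0.5754 -0.0189  0.0755] [92 92 91]
318 192 [ 0.5752 -0.0144  0.0756] [87 86 84]
318 193 [ 0.5754 -0.0162  0.07  ] [72 74 68]
319 194 [ 0.5724 -0.0143  0.0677] [70 91 66]
319 195 [0.5714 0.0063 0.0829] [ 63 107  63]
319 196 [0.5709 0.0161 0.088 ] [ 57 110  59]
320 197 [0.568  0.0183 0.0862] [ 58 108  61]
320 198 [0.5678 0.0237 0.0873] [ 61 112  64]
320 199 [0.5677 0.0255 0.0851] [ 61 113  65]
320 200 [0.5675 0.0312 0.0866] [ 58 107  63]
320 201 [0.5673 0.0353 0.0866] [60 92 59]
321 202 [0.5645 0.0354 0.0828] [64 78 59]
321 203 [0.5646 0.0355 0.079 ] [80 84 76]
321 204 [0.5646 0.0362 0.0756] [94 93 93]
322 205 [0.5614 0.043  0.0784] [86 84 84]
```

The button made contact at about 0.087 and hit its hard stop at 0.081. That is the full 6 mm, with about 4.5 N of spring just before the stop. It came back up and the arm is clear.

```bash
python3 -c "
from h import *
r.hand_in(); print(r.current_t())"
```

```text
the job is handed in; nothing more can be done
the job is handed in; nothing more can be done
```

The emergency-stop check is done in the order you asked and handed in, with about 33 s of the 51 s used at my last reading. No verdict is reported.

- **Latch:** I pushed the red head down with shut fingers to its stop, at 24.5 N. Let go, it stayed in, with its top at 0.087 m instead of 0.094 m.
- **Release:** I pushed lobe 1 clockwise with the fingertip, and the head turned about 46°. Finger friction seemed to hold it down, so I raised the finger slightly before backing off. The head was then out, with its top at about 0.094 m, and had turned back to rest.
- **Reset:** I pressed the blue button fully in twice. The first press stopped where I did not expect, so I repeated it in finer steps: contact at about 0.087 m, hard stop at 0.081 m, which is the full 6 mm. The second press went to about 38 N at the fingertip, more than was needed. It came back up after both presses.

**Last checks:** After the first reset press, the side picture showed both vials, the beaker and the wrench in place. The bottle, tip box and vial rack were outside that picture and not checked again, but the arm did not go near them. After the second press I only re-measured the head and button heights. The green button was never touched.

**What disagreed with the task text:**
- With the fingers shut, the fingertips are at the TCP, not 22 mm ahead of it. My first press therefore stopped short and touched nothing.
- The button caps stand about 21 mm above the lid, not 18 mm.

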